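Hold the food-waste caddy open

ROBOT

A 6-joint arm with a two-finger parallel gripper is mounted at the origin on a cart in front of the work surface, level with it; the furniture and walls round the work are solid. World frame = base frame: x ahead of the robot, y to its left, z up, the work surface at z = 0. Lengths are in mm, angles in degrees, forces in N, time in s.
With the tool pointing down it reaches from about 225 to 725 mm from the base axis. Payload 3.1 kg.
Tool frame: the origin (TCP) lies at the very end of the fingers, on their centre line; the grasp point (between the pads) lies 19 mm behind it; z points along the fingers, y is the line along which they close (so a half turn about z gives the same grasp; the last joint's range is limited). The gripper opens to 85 mm and grips with 20 to 120 N. Pads are 22 mm wide; open, the fingers measure 114 mm over their backs; the gripper's body (76 mm by 85 mm) begins 54 mm behind the grasp point. The pads swing forward as they close: fully open they stand 13 mm farther back than shut.
Start: joints at [-84.557, 2.75, 5.684, 92.934, 0, 82.678], TCP at [115.99, -512.019, 231.312] pointing down, gripper open.
Joint ranges: [-166.93, 166.93], [-56.73, 111.36], [-69.38, 81.34], [-121.58, 131.49], [-85.45, 84.26], [-180, 180]. Speed limits (degrees/s): [159.86, 159.86, 180, 180, 180, 180].

INTERFACE

Orientations are given as a 3x3 rotation matrix whose columns are the frame's x, y, z axes.
In Python, from rig import env gives the robot as it stands. The module is installed in compiled form; this text tells all that it offers.
- The arm moves only by the shell command python3 -m crank 'ROWS' [FORCE]. ROWS is JSON, one flat list of numbers, 7 for each row, row after row: the shift along the tool's x, y, z in mm, then the turn, a rotation vector about the tool's x, y, z in degrees, then the closure, from 0 (fully open) to 1 (shut). In form: [x, y, z, rx, ry, rz, hand, x, y, z, rx, ry, rz, hand, ...]. A call has 1 to 8 rows; each row shifts and turns the commanded pose from where the row before left it, along the tool's axes as they then stand; what a row does not reach is not made up. A row lasts 1/10 s, in which the tool goes at most 50 mm and 8.59 degrees, less where a joint would pass 70% of its speed; a pose out of reach is approached as far as the arm can. A call with a gripper value outside its range is refused whole. The fingers move at their own pace and stop on an object; FORCE is the grip in N (left out, the last holds). Time passes only in rows, so rows that do not move let the fingers close. It gives the time, the measured TCP pose, the force, the opening and the grip force at its end, in the units of the state.
- env.get_state(): the state, without advancing time (a new reading comes with each control period).
- env.get_image(name): name is "side" or "top"; returns the picture (480x640x3 uint8, blue, green, red); there is no depth.
- env.calibration(name): a dict with "fx", "fy", "cx", "cy" (pixels), "distortion" ([k1, k2, p1, p2, k3] as OpenCV has them; the pictures are not rectified), "rvec" (rotation vector, rad) and "tvec" (3), from world to camera coordinates, as OpenCV has them. Camera axes: x right, y down, z forward; pixel columns grow to the right and rows downward; lengths in mm; the calibration is good to about 2 mm. A picture is of the moment at which its call begins. calibration takes no time and is no camera call.
- env.finish_job(): hands the job in; it is judged then, once.
The state is a dict: "time_s": time; "joint_positions": joint angles; "dq": joint speeds; "tau": joint torques, N m; "ee_pos": TCP position; "tool_rot": TCP orientation; "ft_force": force on the tool from outside, world axes, zero at the start; "moment": the same for the moment, N m; "width": opening from 0.0 (shut) to 1.0 (fully open); "finger_force": force on a finger pad.
Only numpy, scipy, OpenCV 4.12 (cv2) and the standard library are available. Lean on these libraries where they do the work, as an engineer would, in place of code of your own. Each camera call takes 0.05 s, during which the arm holds its last target. There are 200 camera calls.

TASK

I am about to scrape my board into the food-waste caddy, so hold it open for me: its lid falls shut by itself, so lift it by its knob until it stands open at 45 degrees from closed, and finish while still holding it there. The caddy's carrying handle locks the lid whenever it is folded to the front; if it is, swing it right over to the back first. Leave the caddy standing exactly where it is, without dragging it about, and do not disturb the other things on the worktop.

Things in the scene. Friction and masses are not known exactly. Their poses are not given: they have to be found in the camera images.
- caddy: Kitchen food-waste caddy: pale plastic tub 145 mm deep (x), 185 mm wide (y), 125 mm to the rim, 1.5 kg, loose on rubber feet, grey lid. Origin: centre of its underside; x points from its front (robot side) to its back (lid hinge), z up. Wall cabinets hang 600 mm above the worktop close behind and beside it: keep the gripper low, or leaning back to the robot.
- caddy_lid (a joint): Angle of the caddy's lid (rad): 0 closed, growing as its front edge rises; 0.785 is 45 degrees; stop at 1.92. Lid about 158 x 198 mm and 0.18 kg, hinged along the back rim, held up by nothing: it falls shut when let go. It cannot be raised more than about 2 degrees while the handle lies to the front, because hooks on the handle's pivots sit over two ears of the lid.
- caddy_handle (a joint): Angle of the caddy's carrying handle (rad): 0 folded to the front (lid locked), 1.571 upright, 3.142 folded to the back (lid free). It swings loosely and falls by its own weight to the front or to the back, so at the start it lies at one or the other.
- lid_knob (a point): Point to grip on the black round knob on the lid, on the knob's axis 9 mm below its top. Knob 29 mm across over its upper half, 31 mm tall, near the lid's front; it turns with the lid. On the caddy with the lid closed it lies at x -32, y 0, z 150 mm. It is 118 mm from the hinge axis along the lid and 25 mm above it.
- lid_hinge (a point): Middle of the lid's hinge axis, on the caddy at x +86, y 0, z 125 mm; the axis runs along the caddy's y. Its axes are the caddy's.
- handle_grip (a point): Middle of the black grip sleeve of the carrying handle, a round bar 16 mm thick and 90 mm long that turns freely on the handle's wire and runs along the caddy's y, 116 mm from the handle's pivot axis. With the handle to the front it hangs 100 mm above the worktop, with 29 mm free between the sleeve and the lid's front edge and nothing under it.
- handle_pivot (a point): Middle of the handle's pivot axis (along the caddy's y), on the caddy at x 0, y 0, z 100 mm. The wire arms run down both sides of the caddy, outside the lid.
- mug: White china mug with a leaf pattern, 95 mm tall; origin at the centre of its underside. Bystander.
- tin: Low food tin, 86 mm across, 40 mm tall; origin at the centre of its underside. Bystander.
- lemon: Lemon, 71 mm long; origin at its underside. Bystander.
- lime: Lime, 50 mm; origin at its underside. Bystander.
- garlic: Garlic bulb, 60 mm; origin at its underside. Bystander.
- tomato: Tomato, 59 mm; origin at its underside. Bystander.

How it is judged:
By the outcome, as a careful person would: the job done as asked, in the order asked, and still so for the second after the job is handed in, while the arm keeps its last pose, push and grip.
It also fails if it takes over 56 s, if anything falls off the work surface, if the arm or the gripper's body presses on something with over 40 N, if the wrist force passes 120 N, or if a joint passes its speed limit or range.

## Working session

There is one attempt and no reset: what is moved stays moved. The work goes in short steps, Python scripts to look and compute and a shell command to move; the robot and the scene stay as the last step left them, time stands still between calls to the robot, and variables do not carry over. Pictures are saved under pics/ and viewed, at most 13 in all, crops included, and the job is handed in when it is done.

```bash
mkdir -p pics; python3 - <<'E'
from rig import env
import cv2
for n in("side","top"):
    cv2.imwrite(f"pics/{n}0.png",env.get_image(n)); print(n,env.calibration(n))
s=env.get_state();print(s["tool_rot"],s["ee_pos"],s["time_s"],s["ft_force"])
E
```

```text
side {'fx': 450.61199045185634, 'fy': 450.61199045185634, 'cx': 321.73056618852985, 'cy': 245.37855843374, 'distortion': array([-0.04098801,  0.        ,  0.        ,  0.        ,  0.        ]), 'rvec': array([ 1.94196574, -0.41625463,  0.3086913 ]), 'tvec': array([-524.63602974,   83.45951145,  912.29894949])}
top {'fx': 619.2576625605128, 'fy': 619.2576625605128, 'cx': 322.84822452282936, 'cy': 236.87976280814914, 'distortion': array([0.05765332, 0.        , 0.        , 0.        , 0.        ]), 'rvec': array([ 2.11565456, -2.17572148,  0.18296518]), 'tvec': array([-247.78211372,  487.77568877, 1081.8481306 ])}
[[ 9.75285055e-01  2.20950246e-01 -2.25243343e-04]
 [ 2.20950207e-01 -9.75282664e-01  2.17512063e-03]
 [ 2.60917510e-04 -2.17113021e-03 -9.99997609e-01]] [ 115.92488754 -511.45961906  230.21857424] 0.1 [ 0.04145336 -0.42195914  0.54947192]
```

View pics/side0.png

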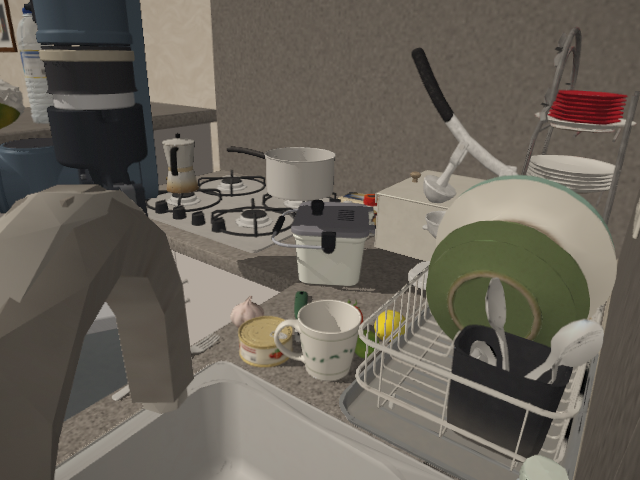

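View pics/top0.png

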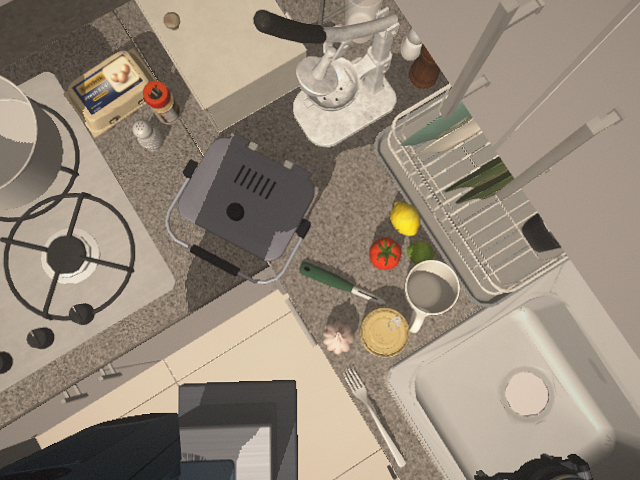

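Top view: the handle is folded to the front, with its sleeve from about (192,250) to (238,272), so the lid is locked. The knob is at (236,211). In the side view the knob is at (317,207) and the sleeve at (278,226).

```bash
cat > h.py <<'E'
import cv2, numpy as np
from rig import env
def cam(n):
    c=env.calibration(n);K=np.array([[c["fx"],0,c["cx"]],[0,c["fy"],c["cy"]],[0,0,1]])
    return K,np.array(c["distortion"]),np.array(c["rvec"]),np.array(c["tvec"])
def ray(n,uv):
    K,d,r,t=cam(n);R=cv2.Rodrigues(r)[0]
    p=cv2.undistortPoints(np.array([[uv]],float),K,d)[0,0]
    v=R.T@np.array([p[0],p[1],1]);return -R.T@t,v/np.linalg.norm(v)
def onz(n,uv,z):
    o,v=ray(n,uv);return o+v*(z-o[2])/v[2]
def two(a,b):
    (o,v),(p,w)=ray("top",a),ray("side",b)
    s=np.linalg.lstsq(np.c_[v,-w],p-o,rcond=None)[0]
    A,B=o+v*s[0],p+w*s[1];return (A+B)/2,np.linalg.norm(A-B)
def proj(n,P):
    K,d,r,t=cam(n);return cv2.projectPoints(np.array(P,float).reshape(-1,3),r,t,K,d)[0][:,0]
def blobs(img,x0,y0,x1,y1,th,amin=40):
    m=(img[y0:y1,x0:x1].max(2)<th).astype(np.uint8)
    n,l,st,c=cv2.connectedComponentsWithStats(m);out=[]
    for i in range(1,n):
        if st[i,4]>=amin:
            pts=np.argwhere(l==i)[:,::-1].astype(np.float32)+[x0,y0]
            out.append((c[i]+[x0,y0],st[i,4],cv2.minAreaRect(pts.astype(np.float32))))
    return out
E
python3 - <<'E'
from h import *
t=cv2.imread("pics/top0.png");s=cv2.imread("pics/side0.png")
for b in blobs(t,165,130,330,290,40):print("T",b, onz("top",b[0],100),onz("top",b[0],155))
for b in blobs(s,265,190,385,260,35):print("S",b)
for n,uv,z in(("mug",(432,285),95),("tin",(384,332),40),("tom",(385,254),30),("garlic",(338,338),25),("lidR",(318,190),125)):print(n,onz("top",uv,z).round())
print(two((236,211),(317,207)))
cv2.imwrite("pics/c0.png",np.hstack([cv2.resize(t[130:290,165:325],(400,400)),cv2.resize(s[170:290,260:380],(400,400))]))
E
```

```text
T (array([235.0995671 , 211.35930736]), np.int32(231), ((235.0, 211.5), (17.0, 16.0), 90.0)) [ 519.62182836 -110.87922363  100.        ] [ 508.39270147 -117.86495626  155.        ]
T (array([214.83757962, 259.99363057]), np.int32(314), ((214.32179260253906, 259.7716369628906), (52.23529815673828, 8.117647171020508), 28.072484970092773)) [436.42482666 -76.09030355 100.        ] [429.56409008 -84.9026835  155.        ]
S (array([317.1097561 , 206.87195122]), np.int32(164), ((317.0, 207.0), (14.0, 12.0), 90.0))
S (array([278.46363636, 224.52727273]), np.int32(110), ((278.8402404785156, 226.3378143310547), (9.284658432006836, 21.878210067749023), 32.905242919921875))
S (array([328.30278884, 241.19920319]), np.int32(251), ((328.5, 242.0), (20.0, 13.0), 90.0))
mug [ 384. -444.   95.]
tin [ 308. -364.   40.]
tom [ 448. -374.   30.]
garlic [ 299. -283.   25.]
lidR [ 548. -254.  125.]
(array([ 510.16910286, -117.84982408,  145.43730404]), np.float64(1.5657165989577158))
```

View pics/c0.png

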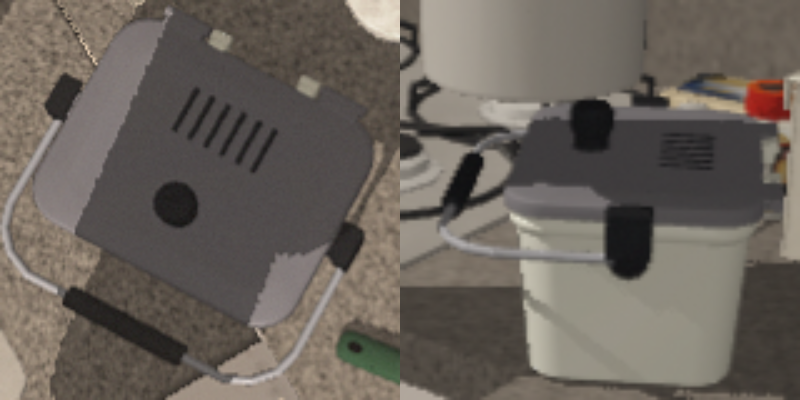

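The crop confirms the handle at the front and the lid closed. Next I compute the caddy frame and the first approach: tool leaning back, fingers straddling the sleeve.

```bash
cat >> h.py <<'E'
from scipy.spatial.transform import Rotation as Ro
K=np.array([508.6,-117.8,150.]);S0=np.array([436.4,-76.1,100.])
def axes(yaw=None):
    a=np.radians(yaw) if yaw is not None else np.arctan2(*(K-S0)[[1,0]])
    return np.array([np.cos(a),np.sin(a),0]),np.array([-np.sin(a),np.cos(a),0])
Z=np.array([0,0,1.])
def tool(phi,kind,yaw=None):
    X,Y=axes(yaw);p=np.radians(phi);d=np.cos(p)*X-np.sin(p)*Z
    y=np.sin(p)*X+np.cos(p)*Z if kind=="handle" else Y
    return np.c_[np.cross(y,d),y,d]
def cur():
    s=env.get_state();return np.array(s["ee_pos"]),np.array(s["tool_rot"])
def rel(p,R,p2,R2):
    return R.T@(p2-p),Ro.from_matrix(R.T@R2).as_rotvec(degrees=True)
E
python3 - <<'E'
from h import *
np.set_printoptions(precision=1,suppress=True)
a=onz("top",(214.3-23,259.8-12.2),100);b=onz("top",(214.3+23,259.8+12.2),100)
v=a-b;print("sleeve ends",a,b,np.linalg.norm(v),"yaw",np.degrees(np.arctan2(-v[0],v[1])))
a=onz("top",(190,169),105);b=onz("top",(304,228),105);v=a-b;print("piv",(a+b)/2,np.linalg.norm(v),"yaw",np.degrees(np.arctan2(-v[0],v[1])))
X,Y=axes();print("yaw",np.degrees(np.arctan2(X[1],X[0])),"P",K+32*X,"from S",S0+116*X)
R2=tool(60,"handle");p,R=cur();t=S0-60*R2[:,2]
print("target",t);print("rot",rel(p,R,t,R2)[1]);print("trans in new tool",R2.T@(t-p),"in old",R.T@(t-p))
E
```

```text
sleeve ends [458.8 -36.4 100. ] [ 414.9 -113.9  100. ] 89.07937866887298 yaw -29.49522287785908
piv [ 540.8 -131.6  105. ] 222.14856000108733 yaw -29.223673223472936
yaw -30.009111670821873 P [ 536.3 -133.8  150. ] from S [ 536.8 -134.1  100. ]
target [410.4 -61.1 152. ]
rot [-28.4  12.3 -46.1]
trans in new tool [537.3 -13.3  82.7] in old [ 386.7 -374.    79.2]
```

```bash
python3 -m crank '[28,-27,0,0,0,0,0.68,28,-27,0,0,0,0,0.68,28,-27,0,0,0,0,0.68,28,-27,0,0,0,0,0.68,28,-27,0,0,0,0,0.68,28,-27,0,0,0,0,0.68,28,-27,0,0,0,0,0.68]' 20
python3 -m crank '[28,-27,0,0,0,0,0.68,28,-27,0,0,0,0,0.68,28,-27,0,0,0,0,0.68,28,-27,0,0,0,0,0.68,28,-27,0,0,0,0,0.68,28,-27,0,0,0,0,0.68,28,-27,0,0,0,0,0.68]' 20
python3 -m crank '[0,0,0,-3.6,1.5,-5.8,0.68,0,0,0,-3.6,1.5,-5.8,0.68,0,0,0,-3.6,1.5,-5.8,0.68,0,0,0,-3.6,1.5,-5.8,0.68,0,0,0,-3.6,1.5,-5.8,0.68,0,0,0,-3.6,1.5,-5.8,0.68,0,0,0,-3.6,1.5,-5.8,0.68,0,0,0,-3.6,1.5,-5.8,0.68]' 20
cat > n.py <<'E'
import sys
from h import *
np.set_printoptions(precision=1,suppress=True)
phi,back=float(sys.argv[1]),float(sys.argv[2]); up=float(sys.argv[3]) if len(sys.argv)>3 else 0
R2=tool(phi,"handle");p,R=cur();t=S0-back*R2[:,2]+up*Z
print("to go",*rel(p,R,t,R2),"J",np.array(env.get_state()["joint_positions"]),env.get_state()["width"]*85)
E
python3 n.py 60 60
```

```text
time_s: 0.8
ee_pos: [265.8, -282.8, 230.8]
tool_rot: [[0.975, 0.22, -0.0], [0.22, -0.975, 0.001], [-0.0, -0.001, -1.0]]
ft_force: [1.2, 0.2, 0.2]
width: 0.316
finger_force: 0.0
time_s: 1.5
ee_pos: [415.2, -55.1, 230.9]
tool_rot: [[0.975, 0.221, -0.0], [0.221, -0.975, -0.0], [-0.0, -0.0, -1.0]]
ft_force: [1.3, -0.5, -0.3]
width: 0.317
finger_force: 0.0
time_s: 2.3
ee_pos: [414.5, -56.4, 230.7]
tool_rot: [[0.494, 0.753, 0.435], [0.87, -0.42, -0.259], [-0.012, 0.506, -0.862]]
ft_force: [0.1, 0.1, 0.5]
width: 0.323
finger_force: 0.0
to go [ -5.2 -40.9  67.4] [0.4 0.4 0.7] J [ -8.7 -45.6 -36.   71.1 -11.  107.9] 27.414535865138035
```

```bash
python3 -m crank '[-2,-14,0,0,0,0,0.68,-2,-14,0,0,0,0,0.68,-1,-13,0,0,0,0,0.68,0,0,20,0,0,0,0.68,0,0,20,0,0,0,0.68,0,0,20,0,0,0,0.68,0,0,0,0.4,0.4,0.7,0.68]' 20
python3 n.py 60 -14
python3 - <<'E'
from h import *
s=env.get_image("side");t=env.get_image("top")
cv2.imwrite("pics/c1.png",np.hstack([cv2.resize(t[150:310,145:305],(400,400)),cv2.resize(s[150:270,220:340],(400,400))]))
E
```

```text
time_s: 3.0
ee_pos: [405.5, -58.8, 154.3]
tool_rot: [[0.504, 0.751, 0.425], [0.864, -0.439, -0.248], [0.0, 0.492, -0.87]]
ft_force: [-0.6, 0.6, -0.2]
width: 0.323
finger_force: 0.0
to go [ 0.7  4.2 78.7] [-0.5  0.1 -0.2] J [-10.1 -48.8 -45.8  65.   -9.8 107.7] 27.430270045784845
```

View pics/c1.png

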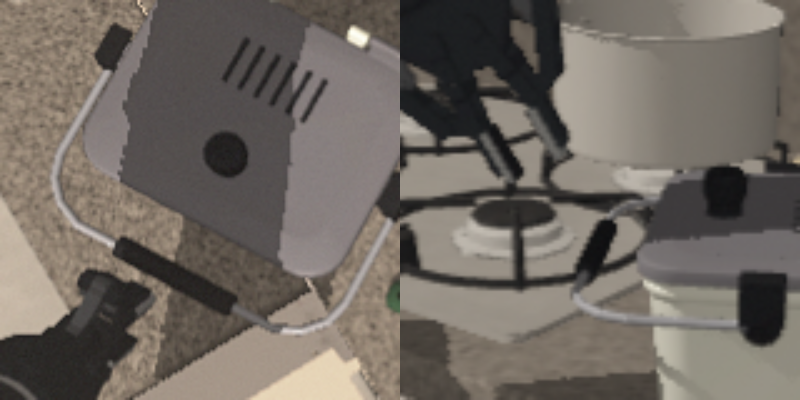

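The fingers are short of the sleeve and aligned with its middle. I move in now.

```bash
python3 -m crank '[0.7,4.2,8,0,0,0,0.68,0,0,15,0,0,0,0.68,0,0,15,0,0,0,0.68,0,0,15,0,0,0,0.68,0,0,12,0,0,0,0.68,0,0,12,0,0,0,0.68,0,0,0,0,0,0,0.68]' 20
python3 n.py 60 -14
python3 - <<'E'
from h import *
s=env.get_image("side");t=env.get_image("top")
cv2.imwrite("pics/c2.png",np.hstack([cv2.resize(t[150:310,145:305],(400,400)),cv2.resize(s[150:270,220:340],(400,400))]))
E
```

```text
time_s: 3.8
ee_pos: [444.0, -79.7, 93.1]
tool_rot: [[0.504, 0.749, 0.43], [0.864, -0.438, -0.25], [0.001, 0.497, -0.868]]
ft_force: [-0.5, -0.7, 0.7]
width: 0.32
finger_force: 0.0
to go [-0.6 -3.8  3.9] [-0.2  0.1 -0.3] J [-12.7 -41.2 -49.4  53.1  -8.6 105.4] 27.210514265711275
```

View pics/c2.png

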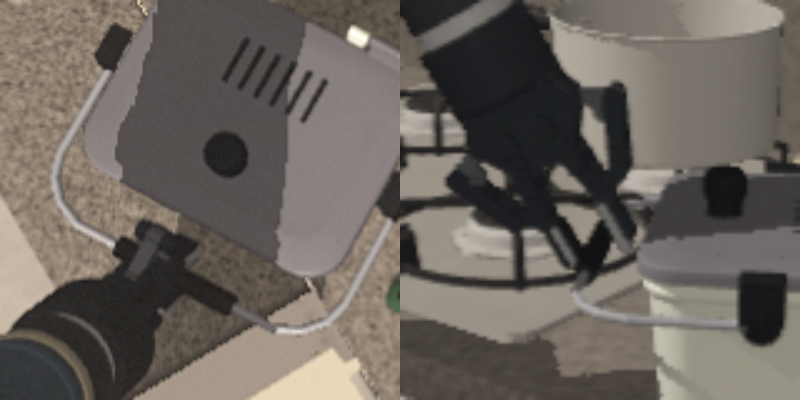

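The sleeve is between the fingers. I narrow the cage and work out the first part of the swing.

```bash
python3 -m crank '[0,-4,4,0,0,0,0.7,0,0,0,0,0,0,0.76,0,0,0,0,0,0,0.77]' 20
cat > sw.py <<'E'
import sys
from h import *
np.set_printoptions(precision=1,suppress=True)
# arguments: theta start, theta end, phi end, rows
a,b,f,n=map(float,sys.argv[1:]);X,Y=axes();P=S0+116*X;p,R=cur()
f0=np.degrees(np.arcsin(-R[2,2]));D=15
def pose(th,phi):
    T=tool(phi,"handle");q=np.radians(th);return P+116*(-np.cos(q)*X+np.sin(q)*Z)+D*T[:,2],T
print("width",env.get_state()["width"]*85,"phi",f0,"now off",*rel(p,R,*pose(a,f0)))
q=(p,R);n=int(n)
for i in range(1,n+1):
    g=pose(a+(b-a)*i/n,f0+(f-f0)*i/n);print(np.r_[rel(*q,*g)]);q=g
E
python3 sw.py 0 40 60 8
```

```text
time_s: 4.2
ee_pos: [443.0, -78.8, 89.1]
tool_rot: [[0.504, 0.748, 0.432], [0.864, -0.437, -0.25], [0.002, 0.499, -0.866]]
ft_force: [0.8, -0.5, 0.0]
width: 0.229
finger_force: 0.0
width 19.469665321710607 phi 60.04109383649274 now off [-1.  -0.7  2. ] [ 0.   0.  -0.3]
[-1.   4.7 -6.5 -0.   0.  -0.3]
[-0.   6.2 -8.  -0.   0.   0. ]
[-0.   6.8 -7.5 -0.   0.  -0. ]
[ 0.   7.5 -6.8 -0.  -0.   0. ]
[-0.   8.  -6.2 -0.  -0.  -0. ]
[-0.   8.5 -5.4 -0.  -0.   0. ]
[ 0.   9.  -4.7 -0.  -0.   0. ]
[-0.   9.4 -3.9 -0.   0.  -0. ]
```

```bash
python3 -m crank '[0,5,-7,0,0,0,0.77,0,6,-8,0,0,0,0.77,0,7,-7.5,0,0,0,0.77,0,7.5,-7,0,0,0,0.77,0,8,-6,0,0,0,0.77,0,8.5,-5.5,0,0,0,0.77,0,9,-4.5,0,0,0,0.77,0,9.5,-4,0,0,0,0.77]' 20
python3 sw.py 40 85 60 8
python3 - <<'E'
from h import *
s=env.get_image("side");t=env.get_image("top")
cv2.imwrite("pics/c3.png",np.hstack([cv2.resize(t[150:310,145:305],(400,400)),cv2.resize(s[150:270,220:340],(400,400))]))
E
```

```text
time_s: 5.0
ee_pos: [467.7, -93.4, 163.1]
tool_rot: [[0.504, 0.748, 0.433], [0.864, -0.437, -0.25], [0.002, 0.5, -0.866]]
ft_force: [-1.4, 0.7, -0.5]
width: 0.228
finger_force: 0.3
width 19.394564157535847 phi 60.008022293077524 now off [-0.7 -1.7  0.7] [ 0.   0.  -0.3]
[-0.7  9.1 -2.6 -0.   0.  -0.3]
[-0.  11.2 -2.3 -0.   0.   0. ]
[-0.  11.3 -1.2 -0.  -0.  -0. ]
[ 0.  11.4 -0.1 -0.   0.   0. ]
[-0.  11.3  1.1 -0.  -0.  -0. ]
[ 0.  11.2  2.2 -0.  -0.   0. ]
[ 0.  10.9  3.2 -0.   0.  -0. ]
[-0.  10.5  4.3 -0.  -0.   0. ]
```

View pics/c3.png

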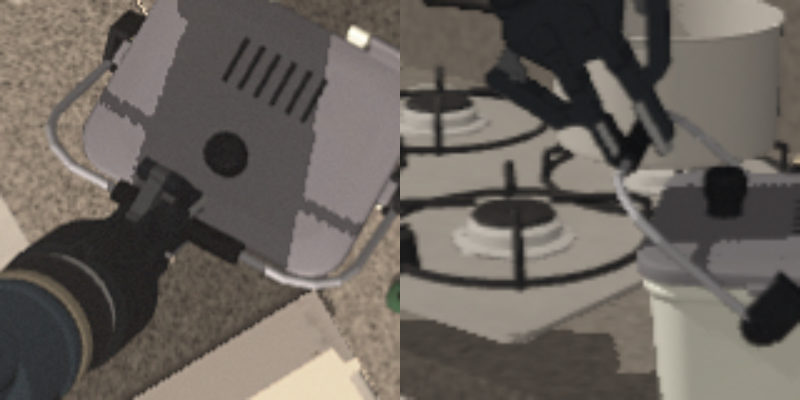

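The handle is rising with the fingers and the forces are tiny. I continue past upright.

```bash
python3 -m crank '[0,9.5,-2.6,0,0,0,0.77,0,11,-2.3,0,0,0,0.77,0,11.3,-1.2,0,0,0,0.77,0,11.4,0,0,0,0,0.77,0,11.3,1,0,0,0,0.77,0,11.2,2.2,0,0,0,0.77,0,11,3.2,0,0,0,0.77,0,10.5,4.3,0,0,0,0.77]' 20
python3 sw.py 85 130 80 8
```

```text
time_s: 5.9
ee_pos: [535.1, -132.9, 201.6]
tool_rot: [[0.504, 0.748, 0.432], [0.864, -0.438, -0.25], [0.002, 0.499, -0.867]]
ft_force: [-0.0, -0.9, 0.1]
width: 0.229
finger_force: 0.0
width 19.4769213722114 phi 60.06001946987917 now off [-0.1  0.1 -1.1] [ 0.   0.  -0.3]
[-0.1  9.5  4.2  2.5  0.  -0.3]
[ 0.   9.1  5.8  2.5 -0.   0. ]
[-0.   8.8  6.4  2.5 -0.   0. ]
[-0.   8.4  6.9  2.5  0.  -0. ]
[-0.   8.   7.3  2.5 -0.   0. ]
[ 0.   7.6  7.8  2.5 -0.   0. ]
[ 0.   7.2  8.2  2.5 -0.   0. ]
[ 0.   6.7  8.7  2.5  0.  -0. ]
```

```bash
python3 -m crank '[0,9.5,5,2.5,0,0,0.77,0,9,5.8,2.5,0,0,0.77,0,8.8,6.4,2.5,0,0,0.77,0,8.4,7,2.5,0,0,0.77,0,8,7.3,2.5,0,0,0.77,0,7.6,7.8,2.5,0,0,0.77,0,7.2,8.2,2.5,0,0,0.77,0,6.7,8.7,2.5,0,0,0.77]' 20
python3 sw.py 130 155 88 5
python3 - <<'E'
from h import *
s=env.get_image("side");t=env.get_image("top")
cv2.imwrite("pics/c4.png",np.hstack([cv2.resize(t[100:280,145:325],(400,400)),cv2.resize(s[120:280,240:400],(400,400))]))
E
```

```text
time_s: 6.7
ee_pos: [604.1, -173.2, 172.4]
tool_rot: [[0.504, 0.851, 0.149], [0.864, -0.497, -0.085], [0.002, 0.171, -0.985]]
ft_force: [0.3, -1.0, -0.2]
width: 0.228
finger_force: 0.2
width 19.387607027016056 phi 80.13468844645122 now off [ 0.2 -0.3 -1.7] [-0.  -0.1 -0.3]
[ 0.2  5.5  6.3  1.6 -0.1 -0.3]
[-0.   5.3  8.4  1.6  0.  -0. ]
[-0.   4.8  8.7  1.6  0.  -0. ]
[ 0.   4.2  9.   1.6 -0.   0. ]
[ 0.   3.7  9.2  1.6 -0.  -0. ]
```

View pics/c4.png

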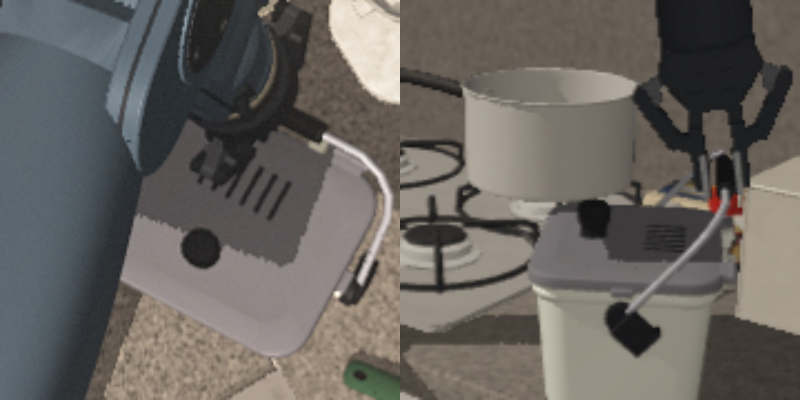

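```bash
python3 -m crank '[0,5.5,6.3,1.6,0,0,0.77,0,5.3,8.4,1.6,0,0,0.77,0,4.8,8.7,1.6,0,0,0.77,0,0,-10,0,0,0,0.72,0,0,-25,0,0,0,0.7,0,0,-25,0,0,0,0.7]' 20
python3 -m crank '[0,-25,-15,-3,0,0,0.5,0,-35,-15,-4,0,0,0.3,0,-35,-5,-4,0,0,0.3,0,-35,0,-4,0,0,0.3,0,-35,0,-4,0,0,0.3,0,-35,0,-4,0,0,0.3]' 20
python3 - <<'E'
from h import *
s=env.get_image("side");t=env.get_image("top")
cv2.imwrite("pics/c5.png",np.hstack([cv2.resize(t[100:280,145:325],(400,400)),cv2.resize(s[120:280,240:400],(400,400))]))
np.set_printoptions(precision=1,suppress=True)
for b in blobs(t,165,130,330,290,40):print("T",b[0],b[1],b[2][1],onz("top",b[0],155),onz("top",b[0],100))
p,R=cur();print(p,env.get_state()["joint_positions"])
for phi in(45,55):
    T=tool(phi,"knob");g=K-60*T[:,2];print(phi,g,rel(p,R,g,T))
E
```

```text
time_s: 7.4
ee_pos: [613.4, -178.7, 212.6]
tool_rot: [[0.504, 0.86, 0.077], [0.864, -0.502, -0.043], [0.002, 0.088, -0.996]]
ft_force: [0.9, 0.8, -0.1]
width: 0.3
finger_force: 0.0
time_s: 8.0
ee_pos: [443.4, -79.5, 197.3]
tool_rot: [[0.504, 0.758, 0.414], [0.864, -0.444, -0.238], [0.003, 0.477, -0.879]]
ft_force: [0.3, 0.1, 1.6]
width: 0.697
finger_force: 0.0
T [235.2 211.4] 209 (16.970561981201172, 15.55634880065918) [ 508.2 -118.   155. ] [ 519.5 -111.   100. ]
T [190.8 261.7] 763 (34.98571014404297, 62.596981048583984) [427.8 -46.6 155. ] [434.6 -35.6 100. ]
[433.  -75.6 182.9] [-13.  -40.4 -37.8  66.4  -7.8 105.2]
45 [471.9 -96.6 192.4] (array([ 1.3, 43.6, 11.7]), array([-14. , -13.8, -89.2]))
55 [ 478.8 -100.6  199.1] (array([ 1.3, 53.8,  9.4]), array([ -6.2,  -6. , -89.8]))
```

View pics/c5.png

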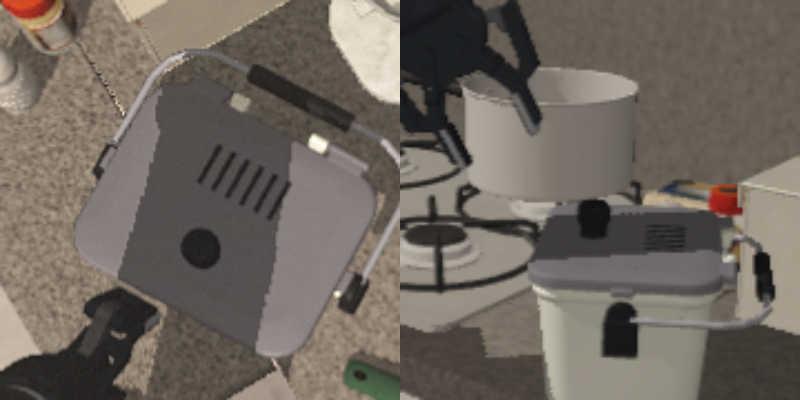

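The handle now rests at the back and the caddy hasn't moved (knob still at (235,211)). I turn the tool to grip the knob, leaning back at 45°.

```bash
python3 -m crank '[0,0,-5,-1.2,-1.2,-7.4,0.3,0,0,-5,-1.2,-1.2,-7.4,0.3,0,0,0,-1.2,-1.2,-7.4,0.3,0,0,0,-1.2,-1.2,-7.4,0.3,0,0,0,-1.2,-1.2,-7.4,0.3,0,0,0,-1.2,-1.2,-7.4,0.3]' 20
python3 -m crank '[0,0,0,-1.2,-1.2,-7.4,0.3,0,0,0,-1.2,-1.2,-7.4,0.3,0,0,0,-1.2,-1.2,-7.4,0.3,0,0,0,-1.2,-1.2,-7.4,0.3,0,0,0,-1.2,-1.2,-7.4,0.3,0,0,0,-1.2,-1.2,-7.4,0.3,0,0,0,0,0,0,0.3]' 20
cat > k.py <<'E'
import sys
from h import *
np.set_printoptions(precision=1,suppress=True)
phi,back=map(float,sys.argv[1:]);T=tool(phi,"knob");p,R=cur()
print("to go",*rel(p,R,K-back*T[:,2],T),"J",np.array(env.get_state()["joint_positions"]),env.get_state()["width"]*85)
E
python3 k.py 45 50
```

```text
time_s: 8.7
ee_pos: [440.5, -77.3, 206.2]
tool_rot: [[-0.106, 0.864, 0.492], [0.878, 0.314, -0.361], [-0.466, 0.394, -0.792]]
ft_force: [-0.2, -0.2, 0.7]
width: 0.699
finger_force: 0.0
time_s: 9.4
ee_pos: [452.6, -74.4, 206.6]
tool_rot: [[-0.596, 0.513, 0.617], [0.357, 0.858, -0.369], [-0.719, 0.0, -0.695]]
ft_force: [0.3, -0.3, 0.7]
width: 0.7
finger_force: 0.0
to go [-9.  -9.  39.9] [-0.6  1.  -0.6] J [ -5.6 -56.7 -51.1  52.5 -17.9  18.2] 59.48554295191597
```

```bash
python3 -m crank '[-3,-3,10,-0.2,0.3,-0.2,0.3,-3,-3,10,-0.2,0.3,-0.2,0.3,-3,-3,10,-0.2,0.4,-0.2,0.3,0,0,10,0,0,0,0.3,0,0,0,0,0,0,0.3]' 20
python3 k.py 45 -14
```

```text
time_s: 9.9
ee_pos: [477.6, -100.6, 182.6]
tool_rot: [[-0.614, 0.502, 0.608], [0.356, 0.865, -0.354], [-0.704, -0.001, -0.71]]
ft_force: [-0.4, -0.3, -0.5]
width: 0.699
finger_force: 0.0
to go [-2.3  0.7 62.1] [-0.1 -0.2 -0.1] J [-11.3 -51.5 -51.4  46.9 -13.2  13.6] 59.39700636503402
```

```bash
python3 -m crank '[-2.3,0.7,10,0,0,0,0.3,0,0,12,0,0,0,0.3,0,0,12,0,0,0,0.3,0,0,12,0,0,0,0.3,0,0,10,0,0,0,0.3,0,0,6,0,0,0,0.3,0,0,0,0,0,0,0.3]' 20
python3 k.py 45 -14
python3 - <<'E'
from h import *
s=env.get_image("side");t=env.get_image("top")
cv2.imwrite("pics/c6.png",np.hstack([cv2.resize(t[130:290,145:305],(400,400)),cv2.resize(s[140:240,260:360],(400,400))]))
E
```

```text
time_s: 10.6
ee_pos: [517.4, -122.1, 141.1]
tool_rot: [[-0.614, 0.501, 0.61], [0.355, 0.865, -0.354], [-0.705, -0.001, -0.709]]
ft_force: [-1.2, -0.2, -0.1]
width: 0.701
finger_force: 0.0
to go [ 0.6 -0.7  0.8] [-0.1 -0.2 -0. ] J [-13.7 -42.2 -52.1  36.4 -11.5  11.7] 59.55069262444311
```

View pics/c6.png

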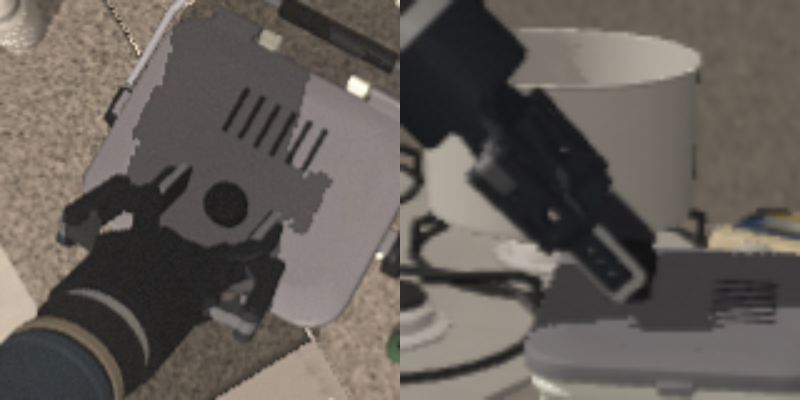

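The knob is centred between the fingers and they clear the lid. I close the grip.

```bash
python3 -m crank '[0,0,0,0,0,0,0.5,0,0,0,0,0,0,0.6,0,0,0,0,0,0,0.8,0,0,0,0,0,0,0.9,0,0,0,0,0,0,0.9]' 20
python3 -m crank '[0,0,0,0,0,0,0.9,0,0,0,0,0,0,0.9]' 40
cat > l.py <<'E'
import sys
from h import *
np.set_printoptions(precision=2,suppress=True)
# twist of the tool per row to turn about the hinge by deg
X,Y=axes();H=K+118*X-25*Z;p,R=cur();deg=float(sys.argv[1])
v=H-p;v=v-(v@Y)*Y
def ang(q): w=q-H;return np.degrees(np.arctan2(w[2],-(w@X)))
print("J",np.array(env.get_state()["joint_positions"]),"F",env.get_state()["ft_force"],"phi",np.degrees(np.arctan2(-R[2,2],R[:,2]@X)),"r",np.linalg.norm(v))
# opening = rise of front about +Y axis of caddy
g=p-R[:,2]*14;print("lid angle est from tcp",ang(g)-np.degrees(np.arctan2(25,118)))
q=Ro.from_rotvec(Y*np.radians(deg)).as_matrix()
print("row",*rel(p,R,H+q@(p-H),q@R))
E
python3 l.py 3
```

```text
time_s: 11.2
ee_pos: [517.5, -122.9, 143.4]
tool_rot: [[-0.612, 0.502, 0.611], [0.354, 0.865, -0.356], [-0.707, -0.002, -0.707]]
ft_force: [-6.1, -0.7, 4.5]
width: 0.318
finger_force: 20.9
time_s: 11.4
ee_pos: [517.4, -122.8, 143.4]
tool_rot: [[-0.612, 0.502, 0.611], [0.354, 0.865, -0.356], [-0.707, -0.002, -0.707]]
ft_force: [-6.9, -0.2, 5.1]
width: 0.312
finger_force: 39.9
J [-13.74 -42.34 -52.06  36.48 -11.59  11.71] F [-6.93 -0.15  5.06] phi 45.002101291964294 r 109.39052318500309
lid angle est from tcp 1.5639054767066298
row [-4.76 -0.01 -3.19] [ 0.    3.   -0.01]
```

```bash
python3 -m crank '[0,0,-1.5,0,0,0,0.9,0,0,0,0,0,0,0.9]' 40; python3 l.py 2
```

```text
time_s: 11.6
ee_pos: [516.9, -122.5, 144.1]
tool_rot: [[-0.611, 0.502, 0.611], [0.354, 0.865, -0.356], [-0.708, -0.001, -0.706]]
ft_force: [2.8, -4.5, -2.1]
width: 0.309
finger_force: 39.6
J [-13.71 -42.54 -52.11  36.59 -11.61  11.74] F [ 2.84 -4.46 -2.06] phi 44.95062064154908 r 110.10175711008971
lid angle est from tcp 1.8115615468757529
row [-3.19 -0.   -2.15] [ 0.    2.   -0.01]
```

```bash
python3 -m crank '[-3.2,0,-2.15,0,2,0,0.9,-3.2,0,-2.15,0,2,0,0.9,-3.2,0,-2.15,0,2,0,0.9,-3.2,0,-2.15,0,2,0,0.9]' 40; python3 l.py 2
```

```text
time_s: 12.0
ee_pos: [520.2, -124.4, 158.7]
tool_rot: [[-0.692, 0.502, 0.519], [0.401, 0.865, -0.303], [-0.601, -0.001, -0.799]]
ft_force: [3.5, -4.5, -3.8]
width: 0.308
finger_force: 39.8
J [-15.42 -34.23 -41.64  46.57  -8.85  11.81] F [ 3.48 -4.53 -3.79] phi 53.05629627392561 r 109.90201135217731
lid angle est from tcp 9.687490382327702
row [-3.17 -0.   -2.16] [ 0.    2.   -0.01]
```

```bash
python3 -m crank '[-3.2,-0.2,-2.15,0,2,0,0.9,-3.2,-0.2,-2.15,0,2,0,0.9,-3.2,-0.1,-2.15,0,2,0,0.9,-3.2,0,-2.15,0,2,0,0.9,-3.2,0,-2.15,0,2,0,0.9,-3.2,0,-2.15,0,2,0,0.9,-3.2,0,-2.15,0,2,0,0.9,-3.2,0,-2.15,0,2,0,0.9]' 40; python3 l.py 2
```

```text
time_s: 12.8
ee_pos: [531.7, -131.0, 185.8]
tool_rot: [[-0.809, 0.501, 0.308], [0.468, 0.865, -0.179], [-0.356, -0.001, -0.934]]
ft_force: [-0.3, -1.1, -1.4]
width: 0.312
finger_force: 40.2
J [-18.45 -16.21 -19.92  65.82  -4.16  10.85] F [-0.34 -1.13 -1.44] phi 69.12947445310326 r 109.77049317564858
lid angle est from tcp 25.523588238373243
row [-3.16 -0.   -2.17] [ 0.  2. -0.]
```

```bash
python3 -m crank '[-3.2,0,-2.15,0,2,0,0.9,-3.2,0,-2.15,0,2,0,0.9,-3.2,0,-2.15,0,2,0,0.9,-3.2,0,-2.15,0,2,0,0.9,-3.2,0,-2.15,0,2,0,0.9,-3.2,0,-2.15,0,2,0,0.9,-3.2,0,-2.15,0,2,0,0.9,-3.2,0,-2.15,0,2,0,0.9]' 40
python3 -m crank '[-3.2,0,-2.15,0,2,0,0.9,-1.6,0,-1.1,0,1,0,0.9,0,0,0,0,0,0,0.9,0,0,0,0,0,0,0.9]' 40; python3 l.py 2
python3 - <<'E'
from h import *
s=env.get_image("side");t=env.get_image("top")
cv2.imwrite("pics/c7.png",np.hstack([cv2.resize(t[100:300,145:345],(400,400)),cv2.resize(s[120:290,240:410],(400,400))]))
X,Y=axes();H=K+118*X-25*Z
# predicted side pixels of the lid's front-right corner region for opening angles
for a in(40,43,45,47):
    q=Ro.from_rotvec(Y*np.radians(a)).as_matrix()
    c=[H+q@(-165*X+sy*Y) for sy in(-70,70)];print(a,proj("side",c).round(1).tolist(),proj("top",c).round(1).tolist())
E
```

```text
time_s: 13.6
ee_pos: [549.5, -141.1, 209.0]
tool_rot: [[-0.863, 0.5, 0.073], [0.499, 0.866, -0.043], [-0.085, -0.001, -0.996]]
ft_force: [-1.8, -0.0, 1.0]
width: 0.311
finger_force: 40.5
time_s: 14.0
ee_pos: [553.3, -143.3, 212.6]
tool_rot: [[-0.865, 0.501, 0.029], [0.5, 0.866, -0.018], [-0.034, -0.001, -0.999]]
ft_force: [-1.6, 0.1, 1.1]
width: 0.314
finger_force: 40.6
J [-21.05   7.39   8.48  89.15  -0.34   8.98] F [-1.55  0.13  1.1 ] phi 88.0340848313409 r 110.00270905384446
lid angle est from tcp 44.61963178801516
row [-3.17  0.   -2.16] [ 0.  2. -0.]
40 [[309.7, 175.6], [316.7, 160.0]] [[266.5, 227.9], [185.3, 184.4]]
43 [[312.7, 172.4], [319.4, 157.2]] [[268.0, 223.9], [186.3, 180.1]]
45 [[314.9, 170.4], [321.2, 155.4]] [[269.1, 221.0], [187.1, 177.1]]
47 [[317.1, 168.4], [323.1, 153.7]] [[270.3, 218.1], [187.9, 174.0]]
```

View pics/c7.png

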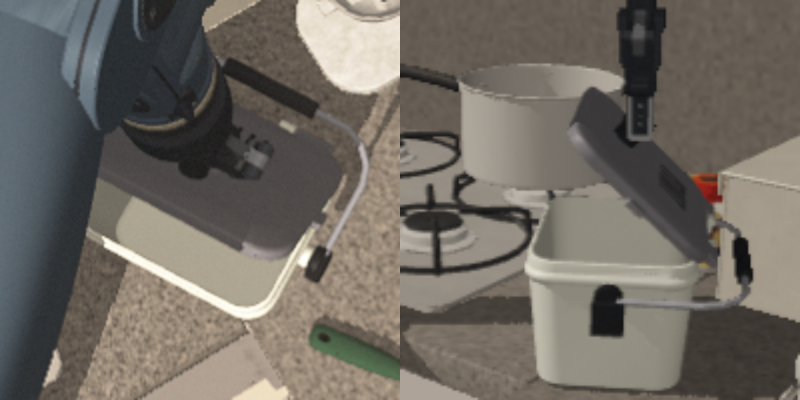

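The lid stands at about 43–45° with the caddy in place. I add a final 1.5° and check the rest of the scene.

```bash
python3 -m crank '[-1.2,0,-0.8,0,0.75,0,0.9,-1.2,0,-0.8,0,0.75,0,0.9,0,0,0,0,0,0,0.9,0,0,0,0,0,0,0.9,0,0,0,0,0,0,0.9]' 40; python3 l.py 2
python3 - <<'E'
from h import *
a=cv2.imread("pics/side0.png");b=env.get_image("side");t=env.get_image("top");t0=cv2.imread("pics/top0.png")
d=cv2.absdiff(t,t0).max(2);print("diff mug..garlic region",(d[200:370,310:480]>40).sum())
cv2.imwrite("pics/c8.png",cv2.resize(b[120:290,240:410],(800,800))[:600])
E
```

```text
time_s: 14.6
ee_pos: [555.4, -144.4, 214.3]
tool_rot: [[-0.866, 0.501, 0.006], [0.501, 0.866, -0.004], [-0.008, -0.0, -1.0]]
ft_force: [-2.8, -0.6, 2.7]
width: 0.312
finger_force: 40.7
J [-21.22   9.43  10.97  91.11  -0.09   8.82] F [-2.75 -0.6   2.75] phi 89.55867489933432 r 109.99992302290086
lid angle est from tcp 46.13536852215466
row [-3.17  0.   -2.16] [ 0.  2. -0.]
diff mug..garlic region 97
```

View pics/c8.png

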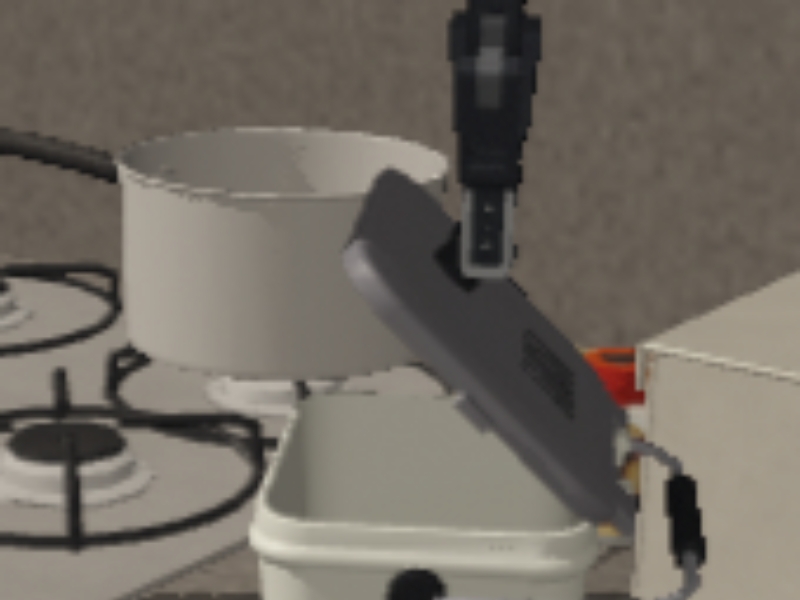

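The lid is open at about 45°, the knob is gripped, the handle is at the back, and the bystanders are unmoved.

```bash
python3 -c "
from rig import env
print(env.finish_job())"
```

```text
the job is handed in; nothing more can be done
None
```

I swung the handle over to the back and lifted the lid by its knob to about 45°, and handed the job in at 14.6 s with the arm still holding it there; in the pictures the caddy and the other things had not moved.

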